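# Crank the specimen carriage out from under the microscope

## Task

Fit the loose crank fully down onto the square shaft end of the microscope's slide unit and wind it clockwise, seen from above, until the specimen carriage has come out from under the microscope and rests firmly against the pad of the red end stop; you feel the handle go firm, and you must not force it beyond that. Move the carriage only by the crank, keep the crank on the square the whole time, and leave it sitting there, let go, with the carriage home against that pad. Leave everything else on the bench alone.

Things in the scene. Friction and masses are not known exactly. Their poses are not given: they have to be found in the camera images.
- crank: Loose balanced crank, 0.33 kg, standing upright on its hub on a black mat 3 mm thick. Origin: centre of the hub's underside; z up, x along the arm to the handle. Steel hub 36 x 36 mm, z 0 to 24, with a square socket from below, 17.5 mm wide, 24 deep, sides along x and y. Flat arm 22 mm wide, z 24 to 34, x -34 to 62. Ball counterweight, 34 mm diameter, at x -46, z 29
- crank_boss (a point): Point to hold the crank by when fitting it: in the red square boss above the hub, 24 x 24 mm (sides along the crank's x and y), z 34 to 68 mm of the crank; the point is on the hub axis, 58 mm above the crank's origin
- crank_grip (a point): Point on the crank's handle: black upright round handle, 22 mm diameter, z 37 to 79 mm of the crank, spinning freely on its pin, axis 60 mm from the hub axis; this point is 60 mm above the level of the crank's origin
- shaft_axis (a point): Fixed point on the upright axis of the shaft end, on top of its round collar (44 mm diameter), about 91 mm above the bench: the crank's origin comes here when fully down. Above it the steel square, 16 mm wide, stands 18 mm high, with a round tapered pilot, 15.6 mm diameter, 4 mm high, on top. The frame is that of the slide unit, not of the square. White gearbox round it: 43 mm to each side, top at 78 mm
- shaft_top (a point): Fixed point on the axis, on top of the pilot, 22 mm above shaft_axis. The square may stand at any angle, which is not reported: with the pilot in the socket and the hub resting on the square, turn the crank up to 90 degrees under a light press until it drops on (it enters within 5 degrees). Dry friction 0.12 N m, up to 2 N at the handle. One turn clockwise drives the carriage 31.4 mm to the stop
- carriage: Black stage plate 95 x 100 mm carrying a specimen, running on two rods; origin at the centre of its underside. It moves along its own +y as the shaft turns clockwise; at the start about 2 to 3 turns away from the stop. Its top is lower than the shaft's collar
- carriage_nose (a point): Middle of the front face of the carriage's brass nose, 62 mm from the carriage's origin towards the stop
- stop: Red end stop clamped across the rail. Origin: middle of its front face, at its underside; y points away from the carriage. A screw with a black pad sticks out of that face by 8 to 20 mm; its setting is not reported: the nose meets the pad there, and you feel it. A few newtons more at the handle than the steady winding force mean home; 1 N there gives about 12 N on the pad; over 100 N is forcing it
- screwdriver: Bystander: red-handled screwdriver lying on the mat. Origin at its middle
- spacer: Bystander: brass ring, 32 mm diameter, 12 mm high, on the mat. Origin under its centre
- dish: Bystander: glass dish, 90 mm diameter, 18 mm high. Origin under its centre
- vial: Bystander: amber jar, 36 mm diameter, 60 mm high. Origin under its centre
- slidebox: Bystander: open blue slide box 100 x 70 x 30 mm. Origin under its centre
- rinse: Bystander: white bottle, 60 mm diameter, 140 mm high. Origin under its centre
- beaker: Bystander: white cup, 70 mm diameter, 80 mm high. Origin under its centre
Not all that is in view belongs to the job. What is meant by the crank is not pink, and is the larger of those in its own colour.

How it is judged:
By the outcome, as a careful person would: the job done as asked, in the order asked, and still so for the second after the job is handed in, with the robot touching nothing.
It also fails if it takes over 72 s, if anything falls off the work surface, if the arm or the gripper's body presses on something with over 40 N, if the wrist force passes 120 N, or if a joint passes its speed limit or range.

## Robot

A 6-joint arm with a two-finger parallel gripper is mounted at the origin on the work surface. World frame = base frame: x ahead of the robot, y to its left, z up, the work surface at z = 0. Lengths are in m, angles in degrees, forces in N, time in s.
With the tool pointing down it reaches from about 0.375 to 0.9 m from the base axis. Payload 3.1 kg.
Tool frame: the origin (TCP) lies at the very end of the fingers, on their centre line; the grasp point (between the pads) lies 19 mm behind it; z points along the fingers, y is the direction in which the jaws open and shut (so a half turn about z gives the same grasp; the last joint's range is limited). The gripper opens to 87 mm and grips with 3 to 60 N. Pads are 19 mm wide; open, the fingers measure 117 mm over their backs; the gripper's body (75 mm by 190 mm) begins 51 mm behind the grasp point.
Start: joints at [60.991, 30.224, 82.088, -0, 67.689, -10.227], TCP at [0.201, 0.592, 0.223] pointing down, gripper open.
Joint ranges: [-176.69, 176.69], [-43.24, 126.21], [12.49, 139.97], [-82, 262], [0, 151.66], [-163.58, 163.58]. Speed limits (degrees/s): [159.86, 159.86, 180, 180, 180, 180].

## Interface

Orientations are given as a 3x3 rotation matrix whose columns are the frame's x, y, z axes.
In Python, from rig import bot gives the robot as it stands. The module is installed in compiled form; this text tells all that it offers.
- The arm moves only by the tool play_rows, never from a script. Its argument "targets" is a list of rows, each a list of 7 numbers: the closure, from 0 (fully open) to 1 (shut), then the shift along the world's x, y, z in m, then the turn, a rotation vector about the world's x, y, z in rad. A call has 1 to 12 rows; each row shifts and turns the commanded pose from where the row before left it; what a row does not reach is not made up. A row lasts 1/8 s, in which the tool goes at most 62.5 mm and 10.7 degrees, less where a joint would pass 70% of its speed; a pose out of reach is approached as far as the arm can. A call with a gripper value outside its range is refused whole. The fingers move at their own pace and stop on an object; the grip force is fixed at half the most. Time passes only in rows, so rows that do not move let the fingers close. It gives the time, the measured TCP pose, the force and the opening at its end, in the units of the state.
- bot.read_state(): the state, without advancing time (a new reading comes with each control period).
- bot.capture(name): name is "side" or "top"; returns the picture (480x640x3 uint8, blue, green, red); there is no depth.
- bot.get_calibration(name): a dict with "fx", "fy", "cx", "cy" (pixels), "k1" (the pictures are not rectified: a ray, as slopes to the right and down, at radius r is drawn at 1 + k1 r^2 times it, then the intrinsics apply), "R" (3x3) and "t" (3): a world point X has camera coordinates R X + t. Camera axes: x right, y down, z forward; pixel columns grow to the right and rows downward; lengths in m; the calibration is good to about 2 mm. A picture is of the moment at which its call begins. get_calibration takes no time and is no camera call.
- bot.hand_in(): hands the job in, once; it reports no verdict.
The state is a dict: "time_s": time; "joint_positions": joint angles; "qvel": joint speeds; "tau": joint torques, N m; "position": TCP position; "tcp_rot": TCP orientation; "force": force on the tool from outside, world axes, zero at the start; "moment": the same for the moment, N m; "opening": opening from 0.0 (shut) to 1.0 (fully open).
Only numpy, scipy, OpenCV 4.12 (cv2) and the standard library are available. Lean on these libraries where they do the work, as an engineer would, in place of code of your own. Each camera call takes 0.05 s, during which the arm holds its last target. There are 200 camera calls.

## Working session

There is one attempt and no reset: what is moved stays moved. The work goes in short steps, Python scripts to look and compute and a tool call to move; the robot and the scene stay as the last step left them, time stands still between calls to the robot, and variables do not carry over. Pictures are saved under pics/ and viewed, about 8 in all and at most 12, crops included, and the job is handed in when it is done.

Besides the shell and the picture viewer there is one more tool, called by a JSON object that holds its "method" and its "body". play_rows: Moves the arm, as the interface text tells. Its arguments: {"type":"object","properties":{"targets":{"type":"array","items":{"type":"array","items":{"type":"number"}}}},"required":["targets"]}

```bash
mkdir -p pics
cat > h.py <<'E'
import numpy as np, cv2
from rig import bot
def ray(n,u,v):
    c=bot.get_calibration(n); d=np.array([(u-c['cx'])/c['fx'],(v-c['cy'])/c['fy']]); x=d.copy()
    for _ in range(20): x=d/(1+c['k1']*(x@x))
    R=np.array(c['R']); o=-R.T@np.array(c['t']); r=R.T@np.array([x[0],x[1],1.]); return o,r
def plane(n,u,v,z):
    o,r=ray(n,u,v); return o+r*(z-o[2])/r[2]
def proj(n,X):
    c=bot.get_calibration(n); p=np.array(c['R'])@np.array(X)+np.array(c['t']); s=p[:2]/p[2]; s=s*(1+c['k1']*(s@s))
    return np.array([s[0]*c['fx']+c['cx'],s[1]*c['fy']+c['cy']])
def tri(n1,p1,n2,p2):
    o1,r1=ray(n1,*p1);o2,r2=ray(n2,*p2)
    s=np.linalg.lstsq(np.c_[r1,-r2],o2-o1,rcond=None)[0]
    a=o1+r1*s[0];b=o2+r2*s[1]; return (a+b)/2,np.linalg.norm(a-b)
def st():
    s=bot.read_state(); 
    for k in('time_s','position','force','moment','opening','joint_positions'): print(k,np.round(s[k],4))
    print(np.round(s['tcp_rot'],3).tolist())
E
python3 - <<'E'
from h import *
for n in('side','top'):
    im=bot.capture(n); cv2.imwrite(f'pics/{n}0.png',im)
    o,r=ray(n,320,240); print(n,o,r/np.linalg.norm(r))
st()
E
```

```text
side [0.28584109 0.67433987 0.85762922] [ 0.16897247 -0.63948929 -0.75000117]
top [0.22428711 0.00579857 1.20714033] [ 0.20527873 -0.00098549 -0.97870306]
time_s 0.1
position [0.2009 0.5911 0.2217]
force [0.7784 0.0757 0.2298]
moment [-0.0039  0.0077 -0.0506]
opening 0.9947
joint_positions [ 6.09920e+01  3.02746e+01  8.21494e+01 -4.00000e-04  6.76893e+01
 -1.02258e+01]
[[-0.947, 0.322, -0.001], [0.322, 0.947, -0.002], [0.0, -0.002, -1.0]]
```

View pics/top0.png

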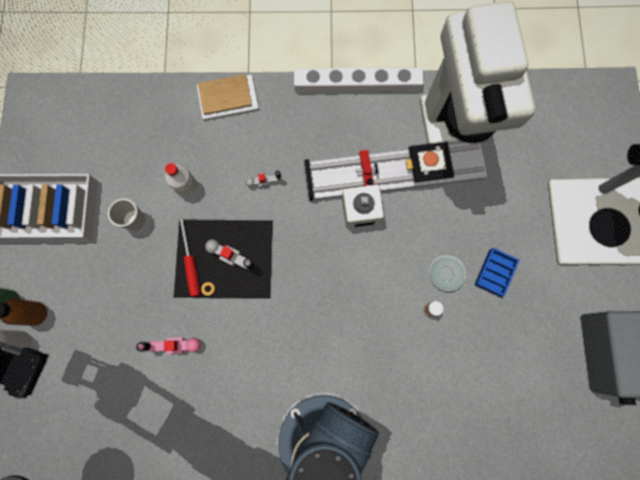

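View pics/side0.png

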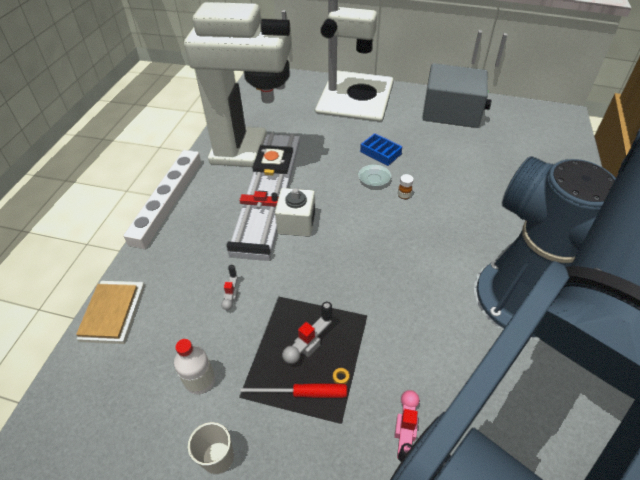

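Top view: the candidates are the steel crank with red boss on the mat at (228,253), a smaller steel crank at (263,180) and a pink crank at (170,345). I choose the one on the mat, because it is the larger of the steel ones and not pink. The shaft is at (364,203), the stop at (366,167) and the carriage at (431,160). I'll check all this in close crops.

Run:
```python
from h import *
t=cv2.imread('pics/top0.png');s=cv2.imread('pics/side0.png')
def c(im,x,y,w,h,k): return cv2.resize(im[y:y+h,x:x+w],None,fx=k,fy=k,interpolation=cv2.INTER_CUBIC)
a=np.hstack([c(t,195,225,75,60,5),c(s,265,290,75,75,4)[:300]])
b=np.hstack([c(t,335,135,75,100,4)[:290][:, :300].copy() if 0 else c(t,335,175,75,58,5),c(s,260,180,75,58,4)[:290] if 0 else cv2.resize(s[180:238,260:335],(300,290))])
h=np.vstack([a,b]);print(h.shape);cv2.imwrite('pics/crop1.png',h)
def cents(im,lo,hi,box,nm):
    x,y,w,hh=box; hs=cv2.cvtColor(im[y:y+hh,x:x+w],cv2.COLOR_BGR2HSV)
    m=cv2.inRange(hs,lo,hi)
    if lo[0]==0 and lo[1]>0: m|=cv2.inRange(hs,(172,lo[1],lo[2]),(180,255,255))
    n,_,stt,ce=cv2.connectedComponentsWithStats(m)
    for i in range(1,n):
        if stt[i,4]>8: print(nm,ce[i]+[x,y],stt[i])
cents(t,(0,130,70),(8,255,255),(205,230,60,45),'boss top')
cents(s,(0,130,70),(8,255,255),(270,300,70,60),'boss side')
```

```text
(590, 675, 3)
boss top [226.12264151 252.17924528] [ 15  15  13  14 106]
boss side [305.93307087 331.83070866] [ 28  22  17  21 254]
```

View pics/crop1.png

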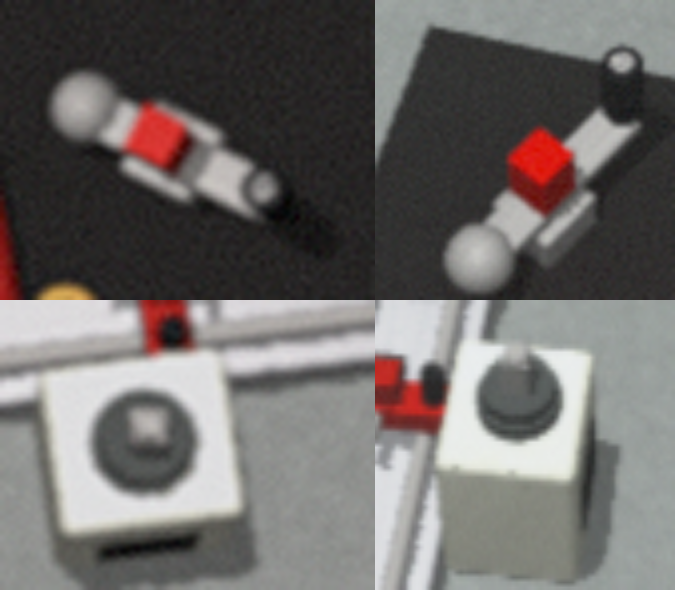

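The crop confirms it: hub, red boss, ball and black handle, with the handle pointing down and to the right in the top view. The smaller crank is elsewhere. Next I localise it.

Run:
```python
from h import *
np.set_printoptions(precision=4,suppress=True)
T=lambda u,v,z:plane('top',u,v,z); S=lambda u,v,z:plane('side',u,v,z)
print('boss',T(226.6,252,.071),S(375/1*0+265+(541-375)/4,290+148/4,.071))
print('ball',T(212,246.2,.032),S(265+104/4,290+258/4,.032))
print('handle',T(248,262.6,.082),S(265+(621-375)/4,290+62/4,.082))
print('collar',T(364,203.2,.091),S(295.5,198.6,.091))
print('boss tri',tri('top',(226.6,252),'side',(306.5,327)))
# gearbox top edges in top view: corners
for p in[(40,375),(218,352),(243,512),(65,533)]: print('gb',T(335+p[0]/5,175+(p[1]-300)/5,.078))
# carriage, stop
print('carr',T(431,161,.08),'stop',T(366,167,.08))
print('rod dir',T(310,172,.05)-T(480,150,.05))
print('pilot top', T(335+148/5,175+(425-300)/5,.113))
```

```text
boss [0.4351 0.2265 0.071 ] [0.4346 0.2263 0.071 ]
ball [0.4572 0.2704 0.032 ] [0.4554 0.2704 0.032 ]
handle [0.4075 0.1734 0.082 ] [0.4069 0.1766 0.082 ]
collar [ 0.5471 -0.1007  0.091 ] [ 0.5464 -0.0928  0.091 ]
boss tri (array([0.4348, 0.2264, 0.0712]), np.float64(0.0005194713832321557))
gb [ 0.5845 -0.052   0.078 ]
gb [ 0.5954 -0.1385  0.078 ]
gb [ 0.5152 -0.1478  0.078 ]
gb [ 0.5055 -0.0625  0.078 ]
carr [ 0.6559 -0.2679  0.08  ] stop [ 0.642 -0.109  0.08 ]
rod dir [-0.0541  0.4277  0.    ]
pilot top [ 0.5485 -0.1002  0.113 ]
```

{"method": "play_rows", "body": {"targets": [[0,0.0234,-0.0364,-0.0052,0,0,-0.1717],[0,0.0234,-0.0364,-0.0052,0,0,-0.1717],[0,0.0234,-0.0364,-0.0052,0,0,-0.1717],[0,0.0234,-0.0364,-0.0052,0,0,-0.1717],[0,0.0234,-0.0364,-0.0052,0,0,-0.1717],[0,0.0234,-0.0364,-0.0052,0,0,-0.1717],[0,0.0234,-0.0364,-0.0052,0,0,-0.1717],[0,0.0234,-0.0364,-0.0052,0,0,-0.1717],[0,0.0234,-0.0364,-0.0052,0,0,-0.1717],[0,0.0234,-0.0364,-0.0052,0,0,-0.1717],[0,0,0,0,0,0,0],[0,0,0,0,0,0,0]]}}

```text
time_s: 1.6
position: [0.4345, 0.2278, 0.1703]
tcp_rot: [[0.456, 0.89, -0.001], [0.89, -0.456, 0.0], [-0.001, -0.001, -1.0]]
force: [-0.7, 0.7, -0.3]
opening: 1.0
```

Run:
```python
from h import *
st()
t=bot.capture('top');s=bot.capture('side')
# shaft close-up unobstructed + crank
def c(im,x,y,w,h,k): return cv2.resize(im[y:y+h,x:x+w],None,fx=k,fy=k,interpolation=cv2.INTER_CUBIC)
cv2.imwrite('pics/c2.png',np.vstack([np.hstack([c(t,180,210,100,75,4),c(s,260,270,100,75,4)]),np.hstack([c(t,344,183,40,30,10),c(s,275,180,40,30,10)])]))
```

```text
time_s 1.6
position [0.4345 0.2278 0.1703]
force [-0.742   0.687  -0.2795]
moment [-0.0743  0.0866 -0.0042]
opening 1.0002
joint_positions [1.457410e+01 2.446150e+01 1.041623e+02 3.350000e-02 5.145160e+01
 4.168310e+01]
[[0.456, 0.89, -0.001], [0.89, -0.456, 0.0], [-0.001, -0.001, -1.0]]
```

View pics/c2.png

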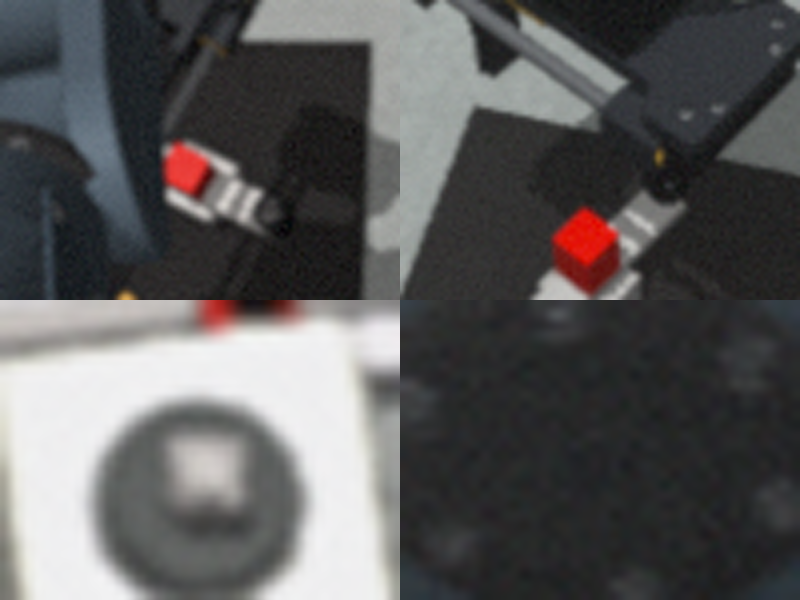

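Crank lies centred between the fingers; at the shaft, the square is centred at about (364.7,200) in the top view and is roughly aligned with the world axes. I descend and grip.

{"method": "play_rows", "body": {"targets": [[0,0.0005,0,-0.03,0,0,0],[0,0,0,-0.035,0,0,0],[0,0,0,-0.035,0,0,0],[0,0,0,-0.027,0,0,0],[0,0,0,0,0,0,0],[1,0,0,0,0,0,0],[1,0,0,0,0,0,0],[1,0,0,0,0,0,0],[1,0,0,0,0,0,0],[1,0,0,0,0,0,0]]}}

```text
time_s: 2.95
position: [0.4358, 0.2277, 0.0438]
tcp_rot: [[0.457, 0.89, 0.0], [0.89, -0.457, 0.0], [0.0, 0.0, -1.0]]
force: [-0.7, -0.1, -0.5]
opening: 0.515
```

{"method": "play_rows", "body": {"targets": [[1,0,0,0,0,0,0],[1,0,0,0,0,0,0],[1,0,0,0,0,0,0],[1,0,0,0,0,0,0],[1,0,0,0,0,0,0]]}}

```text
time_s: 3.58
position: [0.4356, 0.2277, 0.0435]
tcp_rot: [[0.456, 0.89, -0.0], [0.89, -0.456, -0.0], [-0.0, -0.0, -1.0]]
force: [-0.8, -0.7, -1.3]
opening: 0.273
```

{"method": "play_rows", "body": {"targets": [[1,0,0,0.05,0,0,0],[1,0,0,0.05,0,0,0],[1,0.014,-0.0408,0.005,0,0,0.0807],[1,0.014,-0.0408,0.005,0,0,0.0807],[1,0.014,-0.0408,0.005,0,0,0.0807],[1,0.014,-0.0408,0.005,0,0,0.0807],[1,0.014,-0.0408,0.005,0,0,0.0807],[1,0.014,-0.0408,0.005,0,0,0.0807],[1,0.014,-0.0408,0.005,0,0,0.0807],[1,0.014,-0.0408,0.005,0,0,0.0807],[1,0,0,0,0,0,0],[1,0,0,0,0,0,0]]}}

```text
time_s: 5.08
position: [0.5462, -0.0981, 0.1825]
tcp_rot: [[-0.17, 0.985, -0.003], [0.986, 0.17, 0.002], [0.002, -0.003, -1.0]]
force: [0.9, 0.5, -4.2]
opening: 0.271
```

Run:
```python
from h import *
st()
t=bot.capture('top');s=bot.capture('side');cv2.imwrite('pics/t3.png',t);cv2.imwrite('pics/s3.png',s)
def c(im,x,y,w,h,k): return cv2.resize(im[y:y+h,x:x+w],None,fx=k,fy=k,interpolation=cv2.INTER_CUBIC)
cv2.imwrite('pics/c3.png',np.hstack([c(t,320,150,80,120,5),c(s,260,130,80,120,5)]))
```

```text
time_s 5.075
position [ 0.5462 -0.0981  0.1825]
force [ 0.9255  0.5175 -4.152 ]
moment [-0.053   0.0307  0.016 ]
opening 0.271
joint_positions [-2.17312e+01  2.78821e+01  9.44651e+01  2.91000e-02  5.78624e+01
 -3.15148e+01]
[[-0.17, 0.985, -0.003], [0.986, 0.17, 0.002], [0.002, -0.003, -1.0]]
```

View pics/c3.png

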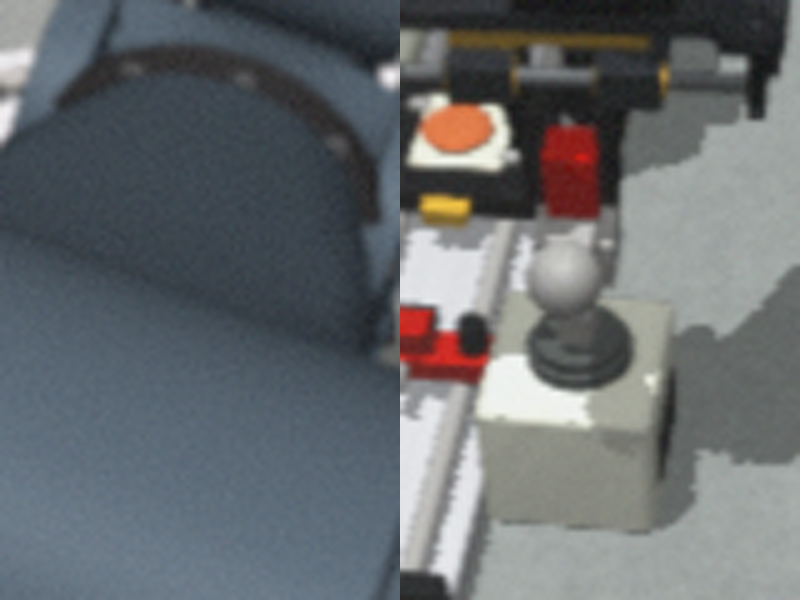

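Side view: the boss is at about (374,164), the ball at (373,185) and the collar at (376,199); the top view is blocked by the arm. I'll use the initial images to fix the shaft axis.

Run:
```python
from h import *
np.set_printoptions(precision=4,suppress=True)
def ext(pts): return pts[:,0].min(),pts[:,0].max(),pts[:,1].min(),pts[:,1].max()
th=np.linspace(0,2*np.pi,200)
def circ(n,x,y,z,r): return np.array([proj(n,(x+r*np.cos(a),y+r*np.sin(a),z)) for a in th])
for n,b in(('top',(344,183,40,40)),('side',(276,176,40,45))):
    im=cv2.resize(cv2.imread(f'pics/{n}0.png')[b[1]:b[1]+b[3],b[0]:b[0]+b[2]],None,fx=8,fy=8,interpolation=cv2.INTER_CUBIC)
    g=cv2.GaussianBlur(cv2.cvtColor(im,cv2.COLOR_BGR2GRAY),(9,9),0)
    m=(g<150).astype(np.uint8)
    k,l,s,ce=cv2.connectedComponentsWithStats(m)
    c0=(20*8,22*8) if n=='top' else (int(19.5*8),26*8)
    i=l[c0[1],c0[0]]; p=np.argwhere(l==i)[:,::-1]/8+np.array(b[:2])-0.44
    print(n,'measured',ext(p)); 
    P=np.vstack([circ(n,.548,-.099,.091,.022),circ(n,.548,-.099,.078,.022)])
    print('pred',ext(P),'top disc',ext(P[:200]), 'pilot',ext(circ(n,.548,-.099,.113,.0078)))
    print('px/mm x',proj(n,(.558,-.099,.091))-proj(n,(.548,-.099,.091)),'y',proj(n,(.548,-.089,.091))-proj(n,(.548,-.099,.091)))
    # per-side bright square in collar
    sq=(g>115)&(g<255); 
    cv2.imwrite(f'pics/{n}_col.png',im)
a=cv2.imread('pics/top_col.png');b=cv2.imread('pics/side_col.png');cv2.imwrite('pics/c4.png',np.hstack([a,cv2.resize(b,(320,320*45//40))[:320]]))
s=cv2.imread('pics/s3.png')
hs=cv2.cvtColor(s,cv2.COLOR_BGR2HSV);m=cv2.inRange(hs,(0,150,60),(8,255,255))|cv2.inRange(hs,(172,150,60),(180,255,255))
m[:, :365]=0;m[:,385:]=0;m[:150]=0;m[180:]=0   # placeholder window
print('red boss bbox',cv2.boundingRect(m))
m=cv2.inRange(hs,(0,150,60),(8,255,255))|cv2.inRange(hs,(172,150,60),(180,255,255));m[:,:284]=0;m[:,305:]=0;m[:150]=0;m[178:]=0
print('red boss bbox',cv2.boundingRect(m))
```

```text
top measured (np.float64(352.81), np.float64(374.06), np.float64(192.56), np.float64(213.56))
pred (np.float64(353.66442653015156), np.float64(372.54259264173857), np.float64(193.97647411838034), np.float64(213.19299080258)) top disc (np.float64(354.0307886147473), np.float64(372.54259264173857), np.float64(193.97647411838034), np.float64(211.77199832605638)) pilot (np.float64(360.7540843229027), np.float64(367.44160826418636), np.float64(196.99646412271164), np.float64(203.41755612982))
px/mm x [-0.1093 -4.0371] y [-4.2053  0.0337]
side measured (np.float64(285.06), np.float64(306.31), np.float64(190.185), np.float64(207.81))
pred (np.float64(286.32541272064276), np.float64(305.05429286395747), np.float64(190.44750818103682), np.float64(207.1515046474683)) top disc (np.float64(286.32541272064276), np.float64(304.85294804420636), np.float64(190.44750818103682), np.float64(203.19571979035362)) pilot (np.float64(291.7728548628573), np.float64(298.43864717017243), np.float64(187.6315902833078), np.float64(192.1511269173185))
px/mm x [-4.0423 -0.6578] y [-1.1635  2.8378]
red boss bbox (0, 0, 0, 0)
red boss bbox (288, 155, 12, 18)
```

View pics/c4.png

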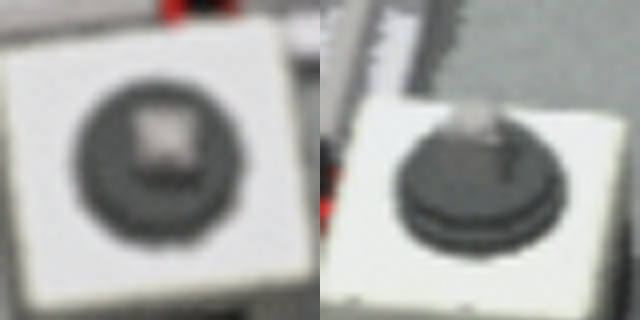

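Run:
```python
from h import *
np.set_printoptions(precision=4,suppress=True)
s=cv2.imread('pics/s3.png')
# ball: bright blob on darker surroundings
g=cv2.resize(s[170:210,275:315],None,fx=8,fy=8,interpolation=cv2.INTER_CUBIC)
c=cv2.HoughCircles(cv2.GaussianBlur(cv2.cvtColor(g,cv2.COLOR_BGR2GRAY),(7,7),0),cv2.HOUGH_GRADIENT,1,40,param1=80,param2=15,minRadius=45,maxRadius=75)
print(c)
z=.1825-.0405+.029
d=np.array([.17,-.985])
cand=[(293.0,185.0)]
if c is not None: cand+= [(x/8+275-.44,y/8+170-.44) for x,y,r in c[0][:3]]
for u,v in cand:
    b=plane('side',u,v,z); print('ball',u,v,b,'origin',b[:2]+.046*d, 'TCP-origin',np.array([.5462,-.0981])-(b[:2]+.046*d))
# boss side check: boss +y face bottom edge
P=[proj('side',(.5462+sx*.0118*1+0,-.0981+.012,zz)) for sx in(-1,1) for zz in(.176,.21)]
print(P)
```

```text
[[[192.5 236.5  61.5]]]
ball 293.0 185.0 [ 0.5364 -0.0528  0.171 ] origin [ 0.5442 -0.0981] TCP-origin [0.002 0.   ]
ball 298.6225 199.1225 [ 0.5124 -0.0127  0.171 ] origin [ 0.5202 -0.058 ] TCP-origin [ 0.026  -0.0401]
[array([297.9135, 173.655 ]), array([297.1658, 161.6473]), array([287.7175, 172.0872]), array([286.7246, 160.0899])]
```

{"method": "play_rows", "body": {"targets": [[1,0.0033,-0.0016,-0.01,0,0,0],[1,0,0,-0.012,0,0,0],[1,0,0,0,0,0,0],[1,0,0,0,0,0,0]]}}

```text
time_s: 5.68
position: [0.5509, -0.1001, 0.1612]
tcp_rot: [[-0.171, 0.985, -0.001], [0.985, 0.171, 0.0], [0.0, -0.001, -1.0]]
force: [-0.3, -0.1, -3.2]
opening: 0.272
```

Run:
```python
from h import *
st()
s=bot.capture('side');cv2.imwrite('pics/s5.png',s)
cv2.imwrite('pics/c5.png',cv2.resize(s[145:225,260:340],None,fx=8,fy=7,interpolation=cv2.INTER_CUBIC))
```

```text
time_s 5.675
position [ 0.5509 -0.1001  0.1612]
force [-0.2959 -0.1461 -3.1723]
moment [-0.0657  0.0379 -0.0023]
opening 0.2721
joint_positions [-2.17343e+01  2.98562e+01  9.49910e+01  9.00000e-04  5.51874e+01
 -3.15770e+01]
[[-0.171, 0.985, -0.001], [0.985, 0.171, 0.0], [0.0, -0.001, -1.0]]
```

View pics/c5.png

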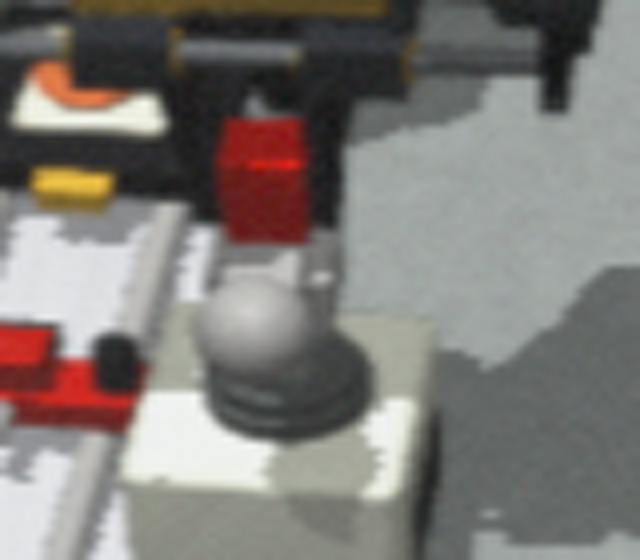

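Run:
```python
from h import *
np.set_printoptions(precision=2,suppress=True)
R=np.array([[.985,-.171],[.171,.985]])  # crank side axes in world (yaw ~10)
def pt(o,l,z): return proj('side',np.r_[np.array(o)+R@np.array(l),z])
o=(.5509,-.1001)
print('boss bottom corners pred',pt(o,(.012,.012),.1547),pt(o,(-.012,.012),.1547),' meas (288.5,179.3),(298.5,179.7)')
print('boss top-front corners',pt(o,(.012,.012),.1887),pt(o,(-.012,.012),.1887),'meas ~(287.8,167.8?),(298.3,168)')
print('ball pred',pt(o,(0,.046),.1497),'meas',260+255/8,145+325/7)
for x,y in((.549,-.0998),(.5509,-.1001)):
  a=np.array([proj('side',(x+.022*np.cos(t),y+.022*np.sin(t),z)) for t in np.linspace(0,6.28,100) for z in(.091,.078)])
  print('collar u',a[:,0].min(),a[:,0].max(),a[:,1].max(),'meas',260+207/8,260+372/8,145+438/7)
```

```text
boss bottom corners pred [287.2  179.11] [297.75 179.5 ]  meas (288.5,179.3),(298.5,179.7)
boss top-front corners [286.21 167.46] [297.01 167.85] meas ~(287.8,167.8?),(298.3,168)
ball pred [290.9  191.14] meas 291.875 191.42857142857144
collar u 286.021615107349 304.73749810570837 206.85024842253085 meas 285.875 306.5 207.57142857142856
collar u 285.29188311941635 304.0060585627229 206.63494372716292 meas 285.875 306.5 207.57142857142856
```

{"method": "play_rows", "body": {"targets": [[1,-0.0011,0,-0.004,0,0,0],[1,0,0,-0.002,0,0,0],[1,0,0,-0.002,0,0,0],[1,0,0,-0.001,0,0,0],[1,0,0,0,0,0,0]]}}

```text
time_s: 6.35
position: [0.5499, -0.1003, 0.1525]
tcp_rot: [[-0.171, 0.985, -0.0], [0.985, 0.171, 0.0], [0.0, -0.0, -1.0]]
force: [-0.0, -0.3, -5.0]
opening: 0.274
```

{"method": "play_rows", "body": {"targets": [[1,0,0,-0.001,0,0,0],[1,0,0,-0.001,0,0,0],[1,0,0,0,0,0,0]]}}

```text
time_s: 6.72
position: [0.55, -0.1005, 0.1506]
tcp_rot: [[-0.171, 0.985, 0.0], [0.985, 0.171, -0.0], [-0.0, 0.0, -1.0]]
force: [-0.5, -0.6, -4.0]
opening: 0.275
```

{"method": "play_rows", "body": {"targets": [[1,0,0,-0.001,0,0,0],[1,0,0,-0.001,0,0,0],[1,0,0,-0.001,0,0,0],[1,0,0,0,0,0,0]]}}

```text
time_s: 7.22
position: [0.5502, -0.1005, 0.1486]
tcp_rot: [[-0.171, 0.985, 0.001], [0.985, 0.171, -0.001], [-0.001, 0.001, -1.0]]
force: [-2.0, 0.6, 4.2]
opening: 0.273
```

{"method": "play_rows", "body": {"targets": [[1,0,0,-0.001,0,0,-0.05],[1,0,0,0,0,0,-0.05],[1,0,0,0,0,0,-0.05],[1,0,0,0,0,0,-0.05],[1,0,0,0,0,0,0]]}}

```text
time_s: 7.85
position: [0.5504, -0.1009, 0.1463]
tcp_rot: [[0.028, 1.0, 0.001], [1.0, -0.028, -0.001], [-0.001, 0.001, -1.0]]
force: [1.2, -2.6, -3.8]
opening: 0.273
```

{"method": "play_rows", "body": {"targets": [[1,0,0,-0.002,0,0,0],[1,0,0,-0.002,0,0,0],[1,0,0,-0.002,0,0,0],[1,0,0,0,0,0,0]]}}

```text
time_s: 8.35
position: [0.5499, -0.1008, 0.1403]
tcp_rot: [[0.028, 1.0, -0.0], [1.0, -0.028, -0.001], [-0.001, -0.0, -1.0]]
force: [0.2, -4.8, -3.5]
opening: 0.277
```

{"method": "play_rows", "body": {"targets": [[1,0,-0.0005,-0.002,0,0,0],[1,0,0,-0.002,0,0,0],[1,0,0,-0.002,0,0,0],[1,0,0,-0.001,0,0,0],[1,0,0,0,0,0,0]]}}

```text
time_s: 8.98
position: [0.5499, -0.1009, 0.1334]
tcp_rot: [[0.028, 1.0, 0.0], [1.0, -0.028, -0.0], [-0.0, 0.0, -1.0]]
force: [0.4, -4.3, -2.6]
opening: 0.275
```

{"method": "play_rows", "body": {"targets": [[1,0,-0.0005,-0.001,0,0,0],[1,0,0,-0.001,0,0,0],[1,0,0,-0.001,0,0,0],[1,0,0,-0.001,0,0,0],[1,0,0,0,0,0,0]]}}

```text
time_s: 9.6
position: [0.5498, -0.1011, 0.1314]
tcp_rot: [[0.028, 1.0, 0.0], [1.0, -0.028, 0.0], [0.0, 0.0, -1.0]]
force: [-3.4, -1.8, 10.6]
opening: 0.273
```

The crank has dropped on and seated at the expected height (z 0.1314, +10.6 N). I release it, slide along −y and grip the handle.

{"method": "play_rows", "body": {"targets": [[0.4,0,0,0.0015,0,0,0],[0.4,0,0,0,0,0,0],[0.4,0,0,0,0,0,0],[0.4,0,0,0,0,0,0],[0.4,0,-0.015,0,0,0,0],[0.4,0,-0.015,0,0,0,0],[0.4,-0.0007,-0.015,0,0,0,0],[0.4,-0.001,-0.015,0,0,0,0],[0.4,0,0,0,0,0,0]]}}

```text
time_s: 10.72
position: [0.5482, -0.163, 0.1311]
tcp_rot: [[0.031, 1.0, 0.0], [1.0, -0.031, -0.0], [-0.0, 0.0, -1.0]]
force: [0.3, 0.0, 0.4]
opening: 0.597
```

Run:
```python
from h import *
st()
s=bot.capture('side');cv2.imwrite('pics/s6.png',s)
cv2.imwrite('pics/c6.png',cv2.resize(s[100:225,200:360],None,fx=4.5,fy=4.5,interpolation=cv2.INTER_CUBIC))
```

```text
time_s 10.725
position [ 0.5482 -0.163   0.1311]
force [0.2938 0.035  0.4172]
moment [-0.1042  0.0594 -0.0193]
opening 0.5967
joint_positions [-2.77457e+01  3.31152e+01  9.46688e+01 -3.60000e-03  5.21834e+01
 -2.59832e+01]
[[0.031, 1.0, 0.0], [1.0, -0.031, -0.0], [-0.0, 0.0, -1.0]]
```

View pics/c6.png

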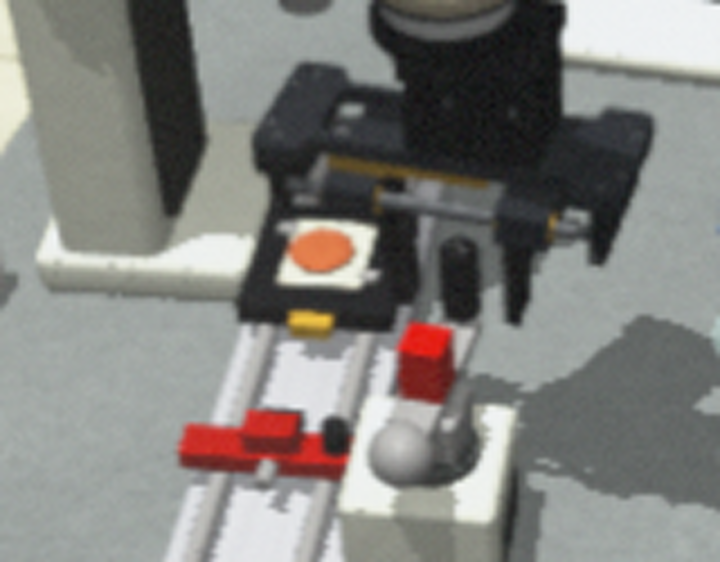

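Side view: crank fully on its collar, handle (460,275 in the crop) stands between the fingers, and the carriage is still under the microscope. I grip the handle.

{"method": "play_rows", "body": {"targets": [[1,0,0.0015,0,0,0,0],[1,0,0,0,0,0,0],[1,0,0,0,0,0,0],[1,0,0,0,0,0,0],[1,0,0,0,0,0,0],[1,0,0,0,0,0,0]]}}

```text
time_s: 11.52
position: [0.5482, -0.1596, 0.1311]
tcp_rot: [[0.029, 1.0, 0.0], [1.0, -0.029, 0.0], [0.0, 0.0, -1.0]]
force: [0.6, -0.0, 0.8]
opening: 0.243
```

```bash
cat > arc.py <<'E'
import sys,numpy as np
# python3 arc.py phi0 step n : increments for each row, clockwise
p,s,n=map(float,sys.argv[1:4]); C=.06
a=np.radians(p-s*np.arange(int(n)+1)); P=C*np.c_[np.cos(a),np.sin(a)]
print(np.round(np.diff(P,axis=0),4).tolist())
E
python3 arc.py -91.5 10 36
python3 - <<'E'
from h import *
st()
E
```

```text
[[-0.0104, 0.0012], [-0.01, 0.003], [-0.0094, 0.0047], [-0.0084, 0.0062], [-0.0072, 0.0076], [-0.0058, 0.0087], [-0.0042, 0.0096], [-0.0024, 0.0102], [-0.0006, 0.0104], [0.0012, 0.0104], [0.003, 0.01], [0.0047, 0.0094], [0.0062, 0.0084], [0.0076, 0.0072], [0.0087, 0.0058], [0.0096, 0.0042], [0.0102, 0.0024], [0.0104, 0.0006], [0.0104, -0.0012], [0.01, -0.003], [0.0094, -0.0047], [0.0084, -0.0062], [0.0072, -0.0076], [0.0058, -0.0087], [0.0042, -0.0096], [0.0024, -0.0102], [0.0006, -0.0104], [-0.0012, -0.0104], [-0.003, -0.01], [-0.0047, -0.0094], [-0.0062, -0.0084], [-0.0076, -0.0072], [-0.0087, -0.0058], [-0.0096, -0.0042], [-0.0102, -0.0024], [-0.0104, -0.0006]]
time_s 11.525
position [ 0.5482 -0.1596  0.1311]
force [ 0.6354 -0.0392  0.8308]
moment [ 0.0965 -0.0149 -0.0265]
opening 0.2427
joint_positions [-2.74502e+01  3.30642e+01  9.47879e+01  2.90000e-02  5.21539e+01
 -2.58344e+01]
[[0.029, 1.0, 0.0], [1.0, -0.029, 0.0], [0.0, 0.0, -1.0]]
```

{"method": "play_rows", "body": {"targets": [[1,-0.0104,0.0012,0,0,0,0],[1,-0.01,0.003,0,0,0,0],[1,-0.0094,0.0047,0,0,0,0],[1,-0.0084,0.0062,0,0,0,0],[1,-0.0072,0.0076,0,0,0,0],[1,-0.0058,0.0087,0,0,0,0]]}}

```text
time_s: 12.28
position: [0.497, -0.1282, 0.1312]
tcp_rot: [[0.028, 1.0, 0.001], [1.0, -0.028, -0.001], [-0.001, 0.001, -1.0]]
force: [5.1, 0.6, -3.1]
opening: 0.246
```

Run:
```python
from h import *
st()
```

```text
time_s 12.275
position [ 0.497  -0.1282  0.1312]
force [ 5.0757  0.5641 -3.0692]
moment [-0.0756 -0.8264 -0.0206]
opening 0.2461
joint_positions [-2.694580e+01  2.952520e+01  1.030977e+02 -9.400000e-03  4.729810e+01
 -2.530920e+01]
[[0.028, 1.0, 0.001], [1.0, -0.028, -0.001], [-0.001, 0.001, -1.0]]
```

{"method": "play_rows", "body": {"targets": [[1,-0.0037,0.0096,-0.001,0,0,0],[1,-0.0022,0.0102,0,0,0,0],[1,-0.0006,0.0104,0,0,0,0],[1,0.0012,0.0104,0,0,0,0],[1,0.003,0.01,0,0,0,0],[1,0.0047,0.0094,0,0,0,0]]}}

```text
time_s: 13.02
position: [0.4988, -0.0683, 0.1307]
tcp_rot: [[0.027, 1.0, -0.001], [1.0, -0.027, -0.001], [-0.001, -0.001, -1.0]]
force: [-0.6, -2.8, 4.9]
opening: 0.246
```

```bash
cat > f.py <<'E'
from h import *
import sys
s=bot.read_state(); p=np.array(s['position']); f=np.array(s['force']); c=np.array([.5498,-.101])
d=p[:2]-c; r=np.linalg.norm(d); e=d/r; t=np.array([e[1],-e[0]])
print('t',round(s['time_s'],2),'pos',p.round(4),'r',round(r*1e3,1),'phi',round(float(np.degrees(np.arctan2(d[1],d[0]))),1),'Ftan',round(float(f[:2]@t),2),'Frad',round(float(f[:2]@e),2),'Fz',round(f[2],2))
E
python3 f.py
```

```text
t 13.03 pos [ 0.4988 -0.0683  0.1307] r 60.6 phi 147.3 Ftan -2.67 Frad -0.98 Fz 4.89
```

{"method": "play_rows", "body": {"targets": [[1,0.0062,0.0084,0,0,0,0],[1,0.0076,0.0072,0,0,0,0],[1,0.0087,0.0058,0,0,0,0],[1,0.0096,0.0042,0,0,0,0],[1,0.0102,0.0024,0,0,0,0],[1,0.0104,0.0006,0,0,0,0],[1,0.0104,-0.0012,0,0,0,0],[1,0.01,-0.003,0,0,0,0],[1,0.0094,-0.0047,0,0,0,0],[1,0.0084,-0.0062,0,0,0,0],[1,0.0072,-0.0076,0,0,0,0],[1,0.0058,-0.0087,0,0,0,0]]}}

```text
time_s: 14.52
position: [0.6022, -0.0696, 0.1307]
tcp_rot: [[0.028, 1.0, -0.003], [1.0, -0.028, 0.002], [0.002, -0.003, -1.0]]
force: [-0.6, 2.3, 6.1]
opening: 0.238
```

```bash
python3 f.py
```

```text
t 14.53 pos [ 0.6022 -0.0696  0.1307] r 61.1 phi 31.0 Ftan -2.3 Frad 0.71 Fz 6.08
```

{"method": "play_rows", "body": {"targets": [[1,0.0042,-0.0096,0,0,0,0],[1,0.0024,-0.0102,0,0,0,0],[1,0.0006,-0.0104,0,0,0,0],[1,-0.0012,-0.0104,0,0,0,0],[1,-0.003,-0.01,0,0,0,0],[1,-0.0047,-0.0094,0,0,0,0],[1,-0.0062,-0.0084,0,0,0,0],[1,-0.0076,-0.0072,0,0,0,0],[1,-0.0087,-0.0058,0,0,0,0],[1,-0.0096,-0.0042,0,0,0,0],[1,-0.0102,-0.0024,0,0,0,0],[1,-0.0104,-0.0006,0,0,0,0]]}}

```text
time_s: 16.02
position: [0.5491, -0.1602, 0.1307]
tcp_rot: [[0.028, 1.0, 0.002], [1.0, -0.028, -0.001], [-0.001, 0.002, -1.0]]
force: [2.2, -0.3, 4.1]
opening: 0.248
```

Run:
```python
exec(open('f.py').read())
s=bot.capture('side');t=bot.capture('top');cv2.imwrite('pics/s7.png',s);cv2.imwrite('pics/t7.png',t)
cv2.imwrite('pics/c7.png',np.hstack([cv2.resize(s[120:220,220:330],None,fx=4,fy=4,interpolation=cv2.INTER_CUBIC),cv2.resize(t[130:230,340:430],None,fx=4,fy=4,interpolation=cv2.INTER_CUBIC)]))
```

```text
t 16.02 pos [ 0.5491 -0.1602  0.1307] r 59.2 phi -90.6 Ftan -2.16 Frad 0.25 Fz 4.15
```

View pics/c7.png

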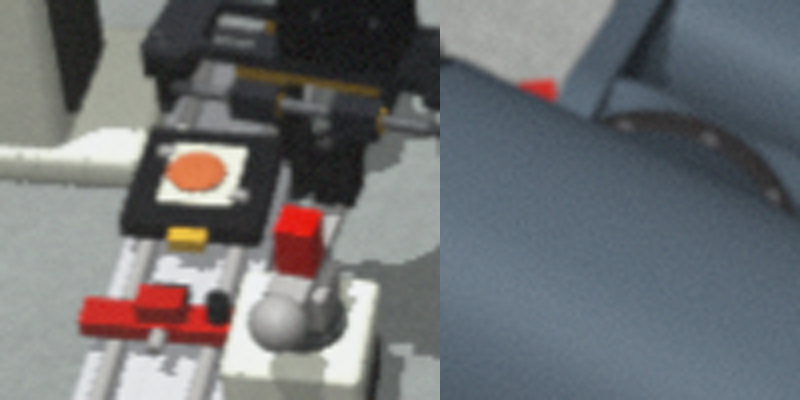

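Carriage is out about one turn: nose at (267,182), stop bar at about (265,195), crank still seated. Handle drag is steady at about 2.2 N. At least one more turn remains, so I continue for roughly 0.8 turn.

{"method": "play_rows", "body": {"targets": [[1,-0.0104,0.0012,0,0,0,0],[1,-0.01,0.003,0,0,0,0],[1,-0.0094,0.0047,0,0,0,0],[1,-0.0084,0.0062,0,0,0,0],[1,-0.0072,0.0076,0,0,0,0],[1,-0.0058,0.0087,0,0,0,0],[1,-0.0042,0.0096,0,0,0,0],[1,-0.0024,0.0102,0,0,0,0],[1,-0.0006,0.0104,0,0,0,0],[1,0.0012,0.0104,0,0,0,0],[1,0.003,0.01,0,0,0,0],[1,0.0047,0.0094,0,0,0,0]]}}

```text
time_s: 17.62
position: [0.4984, -0.0686, 0.1305]
tcp_rot: [[0.027, 1.0, -0.001], [1.0, -0.027, -0.002], [-0.002, -0.001, -1.0]]
force: [-0.7, -2.5, 6.4]
opening: 0.242
```

```bash
python3 f.py
```

```text
t 17.62 pos [ 0.4984 -0.0686  0.1305] r 60.8 phi 147.7 Ftan -2.48 Frad -0.72 Fz 6.44
```

{"method": "play_rows", "body": {"targets": [[1,0.0062,0.0084,0,0,0,0],[1,0.0076,0.0072,0,0,0,0],[1,0.0087,0.0058,0,0,0,0],[1,0.0096,0.0042,0,0,0,0],[1,0.0102,0.0024,0,0,0,0],[1,0.0104,0.0006,0,0,0,0],[1,0.0104,-0.0012,0,0,0,0],[1,0.01,-0.003,0,0,0,0],[1,0.0094,-0.0047,0,0,0,0],[1,0.0084,-0.0062,0,0,0,0],[1,0.0072,-0.0076,0,0,0,0],[1,0.0058,-0.0087,0,0,0,0]]}}

```text
time_s: 19.12
position: [0.6023, -0.0699, 0.1306]
tcp_rot: [[0.028, 1.0, -0.002], [1.0, -0.028, 0.002], [0.002, -0.002, -1.0]]
force: [0.2, 2.1, 7.2]
opening: 0.242
```

Run:
```python
exec(open('f.py').read())
s=bot.capture('side');cv2.imwrite('pics/s8.png',s)
cv2.imwrite('pics/c8.png',cv2.resize(s[130:220,220:330],None,fx=6,fy=6,interpolation=cv2.INTER_CUBIC))
```

```text
t 19.12 pos [ 0.6023 -0.0699  0.1306] r 61.0 phi 30.6 Ftan -1.65 Frad 1.25 Fz 7.23
```

View pics/c8.png

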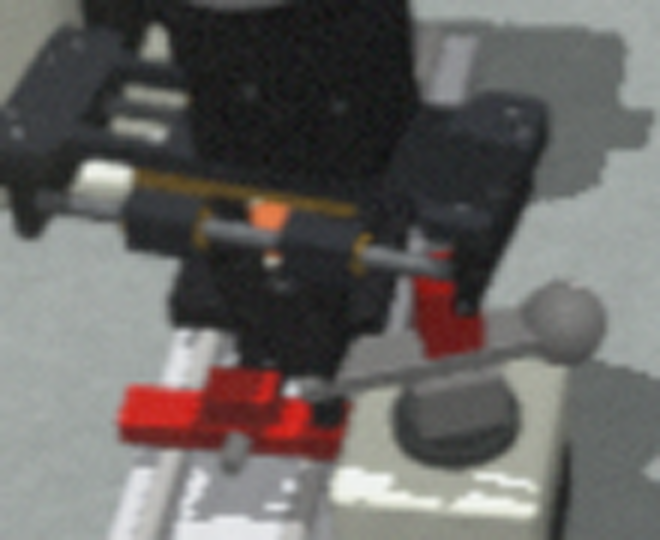

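```bash
python3 - <<'E'
from h import *
t=cv2.imread('pics/top0.png')
for v in range(160,173,1):
    print(v,' '.join('%02x%02x%02x'%tuple(t[v,u][::-1]) for u in range(366,392)))
hs=cv2.cvtColor(t,cv2.COLOR_BGR2HSV); m=cv2.inRange(hs,(18,100,80),(35,255,255)); m[:, :395]=0;m[:,430:]=0;m[:150]=0;m[180:]=0
x=cv2.boundingRect(m);print('nose',x, cv2.moments(m,True)['m10']/max(1,cv2.countNonZero(m)))
print(' '.join('%d:%02x%02x%02x'%((u,)+tuple(t[164,u][::-1])) for u in range(400,420)))
d=proj('top',(.66,-.15,.065))-proj('top',(.66-.0125,-.05,.065)); print('px per 100mm along rail',d)
E
python3 - <<'E'
import cv2,sys
sys.path.insert(0,'.')
t=cv2.imread('pics/top0.png');s=cv2.imread('pics/s7.png')
import numpy as np
cv2.imwrite('pics/c9.png',np.vstack([cv2.resize(t[148:182,350:420],None,fx=10,fy=8,interpolation=cv2.INTER_CUBIC),cv2.resize(s[170:215,235:305],None,fx=10,fy=7,interpolation=cv2.INTER_CUBIC)[:310]]))
E
```

```text
160 ac2723 ac2621 ae2c28 a84c49 a07a78 9a938f 9a9896 959292 93918f 8e8a89 8d8887 898781 817e7b 817e7e 7f797a 747372 777573 736f6d 736f70 757172 767475 777677 7a797b 797777 807e7f 939293
161 a7231d aa2926 a92621 a23833 915d5c 807273 7b7877 797675 757372 747371 737072 757374 7a7979 7c7a7c 757575 797778 767677 7f7c7e 858384 888789 989698 a09d9f a4a1a4 a7a5a7 a8a5a9 bab8b9
162 af2826 ab2720 af2620 a52728 8e464a 7c6a6a 747274 737173 706e6d 696869 747172 8b898b 9c9b9c a6a2a5 a4a2a5 a7a5a8 a6a3a5 a6a3a7 a6a7a9 b1acb0 bfbbbe c9c6ca ceccd0 cfccce cdcdcf d5d1d4
163 b52b28 b12925 b32724 ab302c 9a5454 998688 9f9b9d 919191 747274 59565a 686768 989798 bcbabc cecbce d1ced1 cfcdd0 cdcace cecdcf cbcacd d0cfd3 d3d2d3 dad8d9 dddadc dbd7da d9d5da d7d6da
164 af2722 b12724 ae251f a92f2e ac6869 bea8ab c9c3c7 b0aeb2 7b797b 424343 4f4d4d 8e888d bebabe d8d5d9 dfdee1 dcd8dd dad9da dcd9de dfdbde ddd9dd ddd9dc d8d6d9 d7d6d8 d9d7da dbd7db d6d3d6
165 b02921 af2520 ae231e ae302f b2696b c6aeb0 cfc9cc b4b0b5 7b7979 38383c 3e3e3c 827f7f bbb7bb dad7d9 dad5da dbd6da dddcdc d9d7db d9d9d9 d9d7da d8d4d5 d7d5d7 dbd8dc d6d3d
[... 929 characters left out ...]
d9 d9d7d9 d6d5d7
171 ab2221 a7251f a62221 a11f1e 9d2420 984745 907173 8e888a 787678 4f4c4f 252325 393738 807e80 bcbabd dad6d9 dcd9dd dcdadc d9d7da d7d4d6 dbd7db dad8db d8d4d7 d7d4d6 dad9db d6d4d6 d8d5d7
172 93221c 8e1f1d 88221a 811c16 7b231d 7b4343 806e70 847f81 707273 4d4c4c 222021 3b3b3c 7d7a7d bbbabb d4d3d5 dcdadd dbd7da d8d5d9 d7d6d8 d9d6d9 d8d6d9 d7d5d9 d6d4d9 d5d2d7 d6d5d8 d6d4d8
nose (407, 159, 6, 10) 409.45454545454544
400:d3d0d4 401:d4d0d2 402:d2d1d4 403:d2d1d3 404:cac7ca 405:b5b1ac 406:a9977e 407:be995a 408:d4aa57 409:dcb15c 410:d4a858 411:ae8b4b 412:725a30 413:362d22 414:1d1e21 415:1c1e23 416:161519 417:1a1d1e 418:2b282a 419:61615e
px per 100mm along rail [40.27581283 -5.13511857]
```

View pics/c9.png

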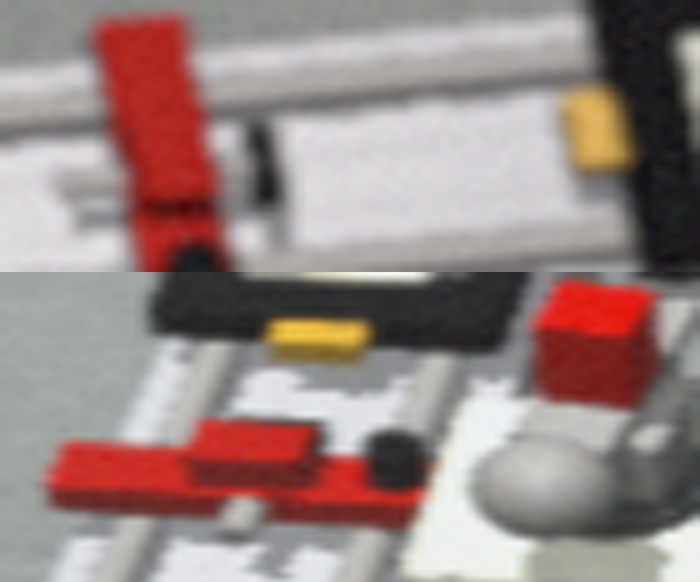

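Top view before winding (c9): pad face at u≈377 and nose face at u≈406, so the gap was about 73 mm ≈ 2.33 turns. 1.66 turns are done, so about 240° ± 35° remain. I go 150° at speed, then in small steps.

{"method": "play_rows", "body": {"targets": [[1,0.0042,-0.0096,0,0,0,0],[1,0.0024,-0.0102,0,0,0,0],[1,0.0006,-0.0104,0,0,0,0],[1,-0.0012,-0.0104,0,0,0,0],[1,-0.003,-0.01,0,0,0,0],[1,-0.0047,-0.0094,0,0,0,0],[1,-0.0062,-0.0084,0,0,0,0],[1,-0.0076,-0.0072,0,0,0,0],[1,-0.0087,-0.0058,0,0,0,0],[1,-0.0096,-0.0042,0,0,0,0],[1,-0.0102,-0.0024,0,0,0,0],[1,-0.0104,-0.0006,0,0,0,0]]}}

```text
time_s: 20.68
position: [0.5489, -0.1602, 0.1307]
tcp_rot: [[0.028, 1.0, 0.002], [1.0, -0.028, -0.001], [-0.001, 0.002, -1.0]]
force: [2.2, -0.9, 3.8]
opening: 0.246
```

```bash
python3 - <<'E'
exec(open('f.py').read())
s=bot.capture('side');cv2.imwrite('pics/s10.png',s)
# gap nose->red bar in side view, columns near nose: compare with s7 
for n in('s7','s10'):
    im=cv2.imread(f'pics/{n}.png');hs=cv2.cvtColor(im,cv2.COLOR_BGR2HSV)
    y=cv2.inRange(hs,(18,120,90),(35,255,255));y[:, :250]=0;y[:,285:]=0;y[:165]=0;y[205:]=0
    r=cv2.inRange(hs,(0,150,70),(8,255,255))|cv2.inRange(hs,(172,150,70),(180,255,255));r[:,:245]=0;r[:,275:]=0;r[:170]=0
    print(n,'nose',cv2.boundingRect(y),'bar',cv2.boundingRect(r))
E
python3 arc.py -91.5 5 6; python3 arc.py -121.5 1.5 24; python3 arc.py -157.5 1 24
```

```text
t 20.68 pos [ 0.5489 -0.1602  0.1307] r 59.2 phi -90.9 Ftan -2.21 Frad 0.87 Fz 3.85
s7 nose (261, 176, 11, 7) bar (245, 191, 30, 15)
s10 nose (259, 184, 11, 7) bar (245, 191, 30, 15)
[[-0.0052, 0.0004], [-0.0052, 0.0008], [-0.0051, 0.0013], [-0.0049, 0.0017], [-0.0048, 0.0021], [-0.0046, 0.0025]]
[[-0.0013, 0.0008], [-0.0013, 0.0009], [-0.0013, 0.0009], [-0.0013, 0.0009], [-0.0012, 0.001], [-0.0012, 0.001], [-0.0012, 0.001], [-0.0012, 0.0011], [-0.0011, 0.0011], [-0.0011, 0.0011], [-0.0011, 0.0012], [-0.001, 0.0012], [-0.001, 0.0012], [-0.001, 0.0012], [-0.0009, 0.0013], [-0.0009, 0.0013], [-0.0009, 0.0013], [-0.0008, 0.0013], [-0.0008, 0.0013], [-0.0008, 0.0014], [-0.0007, 0.0014], [-0.0007, 0.0014], [-0.0007, 0.0014], [-0.0006, 0.0014]]
[[-0.0004, 0.001], [-0.0004, 0.001], [-0.0004, 0.001], [-0.0003, 0.001], [-0.0003, 0.001], [-0.0003, 0.001], [-0.0003, 0.001], [-0.0003, 0.001], [-0.0003, 0.001], [-0.0002, 0.001], [-0.0002, 0.001], [-0.0002, 0.001], [-0.0002, 0.001], [-0.0002, 0.001], [-0.0001, 0.001], [-0.0001, 0.001], [-0.0001, 0.001], [-0.0001, 0.001], [-0.0001, 0.001], [-0.0001, 0.001], [-0.0, 0.001], [-0.0, 0.001], [0.0, 0.001], [0.0, 0.001]]
```

{"method": "play_rows", "body": {"targets": [[1,-0.0052,0.0004,0,0,0,0],[1,-0.0052,0.0008,0,0,0,0],[1,-0.0051,0.0013,0,0,0,0],[1,-0.0049,0.0017,0,0,0,0],[1,-0.0048,0.0021,0,0,0,0],[1,-0.0046,0.0025,0,0,0,0],[1,-0.0013,0.0008,0,0,0,0],[1,-0.0013,0.0009,0,0,0,0]]}}

```text
time_s: 21.72
position: [0.5163, -0.1499, 0.1307]
tcp_rot: [[0.028, 1.0, 0.001], [1.0, -0.028, -0.002], [-0.002, 0.001, -1.0]]
force: [1.3, -2.1, 6.4]
opening: 0.244
```

```bash
python3 f.py
```

```text
t 21.73 pos [ 0.5163 -0.1499  0.1307] r 59.2 phi -124.4 Ftan -2.29 Frad 1.0 Fz 6.43
```

The crank is steady at 2.3 N with about 77° ± 20° left. I'll measure how stiff the handle hold is, because that sets how big a blind step can be.

{"method": "play_rows", "body": {"targets": [[1,0,0,0,0,0,0],[1,0,0,0,0,0,0],[1,0,0,0,0,0,0]]}}

```text
time_s: 22.1
position: [0.5161, -0.1498, 0.1306]
tcp_rot: [[0.028, 1.0, 0.0], [1.0, -0.028, -0.001], [-0.001, 0.0, -1.0]]
force: [-0.7, -2.1, 7.2]
opening: 0.244
```

```bash
python3 f.py
```

```text
t 22.1 pos [ 0.5161 -0.1498  0.1306] r 59.3 phi -124.6 Ftan -0.61 Frad 2.15 Fz 7.22
```

{"method": "play_rows", "body": {"targets": [[1,0.00025,-0.00017,0,0,0,0],[1,0,0,0,0,0,0],[1,0,0,0,0,0,0]]}}

```text
time_s: 22.48
position: [0.5162, -0.1498, 0.1306]
tcp_rot: [[0.028, 1.0, -0.0], [1.0, -0.028, -0.001], [-0.001, -0.0, -1.0]]
force: [-0.2, -1.8, 6.7]
opening: 0.243
```

```bash
python3 f.py
```

```text
t 22.48 pos [ 0.5162 -0.1498  0.1306] r 59.3 phi -124.6 Ftan -0.85 Frad 1.61 Fz 6.67
```

{"method": "play_rows", "body": {"targets": [[1,0.00025,-0.00017,0,0,0,0],[1,0,0,0,0,0,0],[1,0,0,0,0,0,0]]}}

```text
time_s: 22.85
position: [0.5162, -0.1498, 0.1306]
tcp_rot: [[0.028, 1.0, -0.001], [1.0, -0.028, -0.001], [-0.001, -0.001, -1.0]]
force: [0.0, -1.5, 6.4]
opening: 0.246
```

```bash
python3 f.py
```

```text
t 22.85 pos [ 0.5162 -0.1498  0.1306] r 59.3 phi -124.6 Ftan -0.83 Frad 1.19 Fz 6.42
```

{"method": "play_rows", "body": {"targets": [[1,0.0008,-0.0006,0,0,0,0],[1,0,0,0,0,0,0],[1,0,0,0,0,0,0]]}}

```text
time_s: 23.22
position: [0.5163, -0.15, 0.1305]
tcp_rot: [[0.028, 1.0, -0.002], [1.0, -0.028, 0.0], [0.0, -0.002, -1.0]]
force: [-1.3, -1.5, 7.9]
opening: 0.244
```

```bash
python3 f.py
```

```text
t 23.23 pos [ 0.5163 -0.15    0.1305] r 59.4 phi -124.3 Ftan 0.22 Frad 1.96 Fz 7.87
```

{"method": "play_rows", "body": {"targets": [[1,-0.0008,0.0006,0,0,0,0],[1,-0.0005,0.0003,0,0,0,0],[1,0,0,0,0,0,0]]}}

```text
time_s: 23.6
position: [0.5161, -0.1497, 0.1306]
tcp_rot: [[0.028, 1.0, 0.0], [1.0, -0.028, -0.001], [-0.001, 0.0, -1.0]]
force: [0.7, -2.5, 6.8]
opening: 0.243
```

```bash
python3 f.py
```

```text
t 23.6 pos [ 0.5161 -0.1497  0.1306] r 59.3 phi -124.7 Ftan -1.95 Frad 1.65 Fz 6.81
```

The handle hold is soft: reversing 1.6 mm changed the tangential force by only about 2 N, so roughly 1.3 N/mm. Steps of 3 mm per call are therefore safe even when the stop comes. I go 40° now, still short of the earliest estimate.

```bash
python3 arc.py -124.5 4 10; python3 arc.py -164.5 1.5 32
```

```text
[[-0.0034, 0.0025], [-0.0032, 0.0027], [-0.003, 0.0029], [-0.0028, 0.0031], [-0.0025, 0.0033], [-0.0023, 0.0035], [-0.0021, 0.0036], [-0.0018, 0.0038], [-0.0015, 0.0039], [-0.0013, 0.004]]
[[-0.0004, 0.0015], [-0.0004, 0.0015], [-0.0003, 0.0015], [-0.0003, 0.0015], [-0.0002, 0.0016], [-0.0002, 0.0016], [-0.0002, 0.0016], [-0.0001, 0.0016], [-0.0001, 0.0016], [-0.0, 0.0016], [0.0, 0.0016], [0.0, 0.0016], [0.0001, 0.0016], [0.0001, 0.0016], [0.0002, 0.0016], [0.0002, 0.0016], [0.0003, 0.0016], [0.0003, 0.0015], [0.0003, 0.0015], [0.0004, 0.0015], [0.0004, 0.0015], [0.0005, 0.0015], [0.0005, 0.0015], [0.0005, 0.0015], [0.0006, 0.0015], [0.0006, 0.0014], [0.0006, 0.0014], [0.0007, 0.0014], [0.0007, 0.0014], [0.0008, 0.0014], [0.0008, 0.0014], [0.0008, 0.0013]]
```

{"method": "play_rows", "body": {"targets": [[1,-0.0034,0.0025,0,0,0,0],[1,-0.0032,0.0027,0,0,0,0],[1,-0.003,0.0029,0,0,0,0],[1,-0.0028,0.0031,0,0,0,0],[1,-0.0025,0.0033,0,0,0,0],[1,-0.0023,0.0035,0,0,0,0],[1,-0.0021,0.0036,0,0,0,0],[1,-0.0018,0.0038,0,0,0,0],[1,-0.0015,0.0039,0,0,0,0],[1,-0.0013,0.004,0,0,0,0]]}}

```text
time_s: 24.85
position: [0.4921, -0.1165, 0.1306]
tcp_rot: [[0.028, 1.0, 0.0], [1.0, -0.028, -0.002], [-0.002, 0.0, -1.0]]
force: [0.9, -1.6, 6.0]
opening: 0.243
```

```bash
python3 f.py
```

```text
t 24.85 pos [ 0.4921 -0.1165  0.1306] r 59.8 phi -165.0 Ftan -1.8 Frad -0.44 Fz 6.04
```

Steady, 1.8 N. Now about 4 mm per call.

{"method": "play_rows", "body": {"targets": [[1,-0.0004,0.0015,0,0,0,0],[1,-0.0004,0.0015,0,0,0,0],[1,-0.0003,0.0015,0,0,0,0]]}}

```text
time_s: 25.22
position: [0.491, -0.112, 0.1306]
tcp_rot: [[0.028, 1.0, -0.0], [1.0, -0.028, -0.001], [-0.001, -0.0, -1.0]]
force: [-0.3, -2.1, 7.3]
opening: 0.244
```

```bash
python3 f.py
```

```text
t 25.23 pos [ 0.491  -0.112   0.1306] r 59.8 phi -169.4 Ftan -2.03 Frad 0.67 Fz 7.27
```

{"method": "play_rows", "body": {"targets": [[1,-0.0003,0.0015,0,0,0,0],[1,-0.0002,0.0016,0,0,0,0],[1,-0.0002,0.0016,0,0,0,0]]}}

```text
time_s: 25.6
position: [0.4902, -0.1073, 0.1306]
tcp_rot: [[0.028, 1.0, -0.0], [1.0, -0.028, -0.001], [-0.001, -0.0, -1.0]]
force: [0.1, -2.3, 6.4]
opening: 0.244
```

{"method": "play_rows", "body": {"targets": [[1,-0.0002,0.0016,0,0,0,0],[1,-0.0001,0.0016,0,0,0,0],[1,-0.0001,0.0016,0,0,0,0]]}}

```text
time_s: 25.98
position: [0.4898, -0.1024, 0.1306]
tcp_rot: [[0.027, 1.0, -0.0], [1.0, -0.027, -0.001], [-0.001, -0.0, -1.0]]
force: [-0.2, -1.8, 7.7]
opening: 0.245
```

{"method": "play_rows", "body": {"targets": [[1,0,0.0016,0,0,0,0],[1,0,0.0016,0,0,0,0],[1,0,0.0016,0,0,0,0]]}}

```text
time_s: 26.35
position: [0.4898, -0.0977, 0.1306]
tcp_rot: [[0.027, 1.0, -0.0], [1.0, -0.027, -0.002], [-0.002, -0.0, -1.0]]
force: [0.4, -2.1, 7.7]
opening: 0.243
```

{"method": "play_rows", "body": {"targets": [[1,0.0001,0.0016,0,0,0,0],[1,0.0001,0.0016,0,0,0,0],[1,0.0002,0.0016,0,0,0,0]]}}

```text
time_s: 26.72
position: [0.4901, -0.0929, 0.1306]
tcp_rot: [[0.027, 1.0, -0.0], [1.0, -0.027, -0.001], [-0.001, -0.0, -1.0]]
force: [-0.3, -2.4, 7.0]
opening: 0.245
```

{"method": "play_rows", "body": {"targets": [[1,0.0002,0.0016,0,0,0,0],[1,0.0003,0.0016,0,0,0,0],[1,0.0003,0.0015,0,0,0,0]]}}

```text
time_s: 27.1
position: [0.4909, -0.0882, 0.1306]
tcp_rot: [[0.027, 1.0, -0.0], [1.0, -0.027, -0.001], [-0.001, -0.0, -1.0]]
force: [-0.3, -1.6, 6.8]
opening: 0.245
```

{"method": "play_rows", "body": {"targets": [[1,0.0003,0.0015,0,0,0,0],[1,0.0004,0.0015,0,0,0,0],[1,0.0004,0.0015,0,0,0,0]]}}

```text
time_s: 27.48
position: [0.4919, -0.0836, 0.1305]
tcp_rot: [[0.027, 1.0, -0.001], [1.0, -0.027, -0.001], [-0.001, -0.001, -1.0]]
force: [-0.2, -2.3, 7.5]
opening: 0.243
```

{"method": "play_rows", "body": {"targets": [[1,0.0005,0.0015,0,0,0,0],[1,0.0005,0.0015,0,0,0,0],[1,0.0005,0.0015,0,0,0,0]]}}

```text
time_s: 27.85
position: [0.4934, -0.0792, 0.1306]
tcp_rot: [[0.027, 1.0, -0.001], [1.0, -0.027, -0.001], [-0.001, -0.001, -1.0]]
force: [-1.4, -1.9, 6.6]
opening: 0.244
```

{"method": "play_rows", "body": {"targets": [[1,0.0006,0.0015,0,0,0,0],[1,0.0006,0.0014,0,0,0,0],[1,0.0006,0.0014,0,0,0,0]]}}

```text
time_s: 28.22
position: [0.4951, -0.0749, 0.1305]
tcp_rot: [[0.027, 1.0, -0.001], [1.0, -0.027, -0.001], [-0.001, -0.001, -1.0]]
force: [-1.0, -2.5, 6.5]
opening: 0.246
```

{"method": "play_rows", "body": {"targets": [[1,0.0007,0.0014,0,0,0,0],[1,0.0007,0.0014,0,0,0,0],[1,0.0008,0.0014,0,0,0,0]]}}

```text
time_s: 28.6
position: [0.4972, -0.0707, 0.1305]
tcp_rot: [[0.027, 1.0, -0.001], [1.0, -0.027, -0.001], [-0.001, -0.001, -1.0]]
force: [-1.4, -2.4, 7.3]
opening: 0.237
```

```bash
python3 f.py; python3 arc.py 147 1.5 40
```

```text
t 28.6 pos [ 0.4972 -0.0707  0.1305] r 60.7 phi 150.0 Ftan -2.75 Frad 0.05 Fz 7.31
[[0.0009, 0.0013], [0.0009, 0.0013], [0.0009, 0.0013], [0.001, 0.0012], [0.001, 0.0012], [0.001, 0.0012], [0.0011, 0.0012], [0.0011, 0.0011], [0.0011, 0.0011], [0.0012, 0.0011], [0.0012, 0.001], [0.0012, 0.001], [0.0012, 0.001], [0.0013, 0.0009], [0.0013, 0.0009], [0.0013, 0.0009], [0.0013, 0.0008], [0.0013, 0.0008], [0.0014, 0.0008], [0.0014, 0.0007], [0.0014, 0.0007], [0.0014, 0.0007], [0.0014, 0.0006], [0.0015, 0.0006], [0.0015, 0.0005], [0.0015, 0.0005], [0.0015, 0.0005], [0.0015, 0.0004], [0.0015, 0.0004], [0.0015, 0.0003], [0.0015, 0.0003], [0.0015, 0.0003], [0.0016, 0.0002], [0.0016, 0.0002], [0.0016, 0.0001], [0.0016, 0.0001], [0.0016, 0.0001], [0.0016, 0.0], [0.0016, -0.0], [0.0016, -0.0001]]
```

{"method": "play_rows", "body": {"targets": [[1,0.0008,0.0014,0,0,0,0],[1,0.0008,0.0013,0,0,0,0],[1,0.0009,0.0013,0,0,0,0]]}}

```text
time_s: 28.98
position: [0.4992, -0.0673, 0.1305]
tcp_rot: [[0.026, 1.0, -0.002], [1.0, -0.026, -0.003], [-0.003, -0.002, -1.0]]
force: [-1.9, -4.9, 8.6]
opening: 0.244
```

{"method": "play_rows", "body": {"targets": [[1,0.0006,0.0008,0,0,0,0],[1,0,0,0,0,0,0]]}}

```text
time_s: 29.22
position: [0.4996, -0.0666, 0.1305]
tcp_rot: [[0.026, 1.0, -0.003], [1.0, -0.026, -0.003], [-0.003, -0.003, -1.0]]
force: [-2.0, -5.0, 8.0]
opening: 0.245
```

```bash
python3 f.py
```

```text
t 29.23 pos [ 0.4996 -0.0666  0.1305] r 60.9 phi 145.6 Ftan -5.24 Frad -1.14 Fz 7.97
```

{"method": "play_rows", "body": {"targets": [[1,0.0006,0.0008,0,0,0,0],[1,0,0,0,0,0,0]]}}

```text
time_s: 29.48
position: [0.5, -0.066, 0.1305]
tcp_rot: [[0.026, 1.0, -0.003], [1.0, -0.026, -0.003], [-0.003, -0.003, -1.0]]
force: [-3.9, -5.4, 8.9]
opening: 0.243
```

```bash
python3 f.py
```

```text
t 29.48 pos [ 0.5    -0.066   0.1305] r 60.9 phi 144.9 Ftan -6.67 Frad 0.02 Fz 8.92
```

Tangential force has risen to 6.7 N against a steady 2.3 N with little motion, which means about 50 N on the pad: home. I relax the hold slightly, then release with the jaws only part open, to keep clear of the boss.

{"method": "play_rows", "body": {"targets": [[1,-0.0006,-0.0008,0.0005,0,0,0],[1,-0.0006,-0.0008,0.0005,0,0,0],[0.6,-0.0003,-0.0004,0,0,0,0],[0.6,0,0,0,0,0,0],[0.6,0,0,0,0,0,0],[0.6,0,0,0,0,0,0]]}}

```text
time_s: 30.22
position: [0.5001, -0.0663, 0.1308]
tcp_rot: [[0.028, 1.0, -0.001], [1.0, -0.028, 0.0], [0.0, -0.001, -1.0]]
force: [0.6, 0.6, 0.1]
opening: 0.399
```

```bash
python3 f.py
```

```text
t 30.23 pos [ 0.5001 -0.0663  0.1308] r 60.6 phi 145.1 Ftan 0.85 Frad -0.17 Fz 0.12
```

{"method": "play_rows", "body": {"targets": [[0.6,0,0,0.01,0,0,0],[0.6,0,0,0.02,0,0,0],[0.6,0,0,0.03,0,0,0],[0.6,0,0,0.03,0,0,0],[0.6,0,0,0.03,0,0,0],[0.6,-0.01,0.04,0.01,0,0,0],[0.6,-0.01,0.05,0,0,0,0],[0.6,-0.01,0.05,0,0,0,0],[0.6,-0.01,0.05,0,0,0,0],[0.6,-0.01,0.05,0,0,0,0],[0.6,0,0.05,0,0,0,0],[0.6,0,0,0,0,0,0]]}}

```text
time_s: 31.72
position: [0.4499, 0.2263, 0.2618]
tcp_rot: [[0.023, 1.0, 0.001], [1.0, -0.023, 0.001], [0.001, 0.001, -1.0]]
force: [0.3, -1.4, -0.5]
opening: 0.405
```

Run:
```python
exec(open('f.py').read())
t=bot.capture('top');s=bot.capture('side');cv2.imwrite('pics/tf.png',t);cv2.imwrite('pics/sf.png',s)
cv2.imwrite('pics/cf.png',np.hstack([cv2.resize(t[145:235,330:410],None,fx=5,fy=5,interpolation=cv2.INTER_CUBIC),cv2.resize(s[135:225,240:320],None,fx=5,fy=5,interpolation=cv2.INTER_CUBIC)]))
```

```text
t 31.73 pos [0.4499 0.2263 0.2618] r 342.2 phi 107.0 Ftan -0.1 Frad -1.43 Fz -0.45
```

View pics/cf.png

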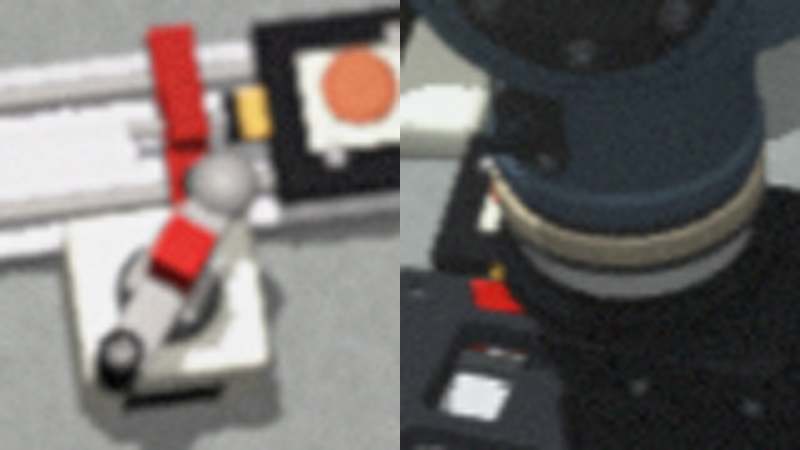

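Run:
```python
from h import *
for z in(.159,.164,.177): print(z,proj('top',(.5498,-.101,z)))
t=cv2.imread('pics/tf.png');hs=cv2.cvtColor(t,cv2.COLOR_BGR2HSV)
r=cv2.inRange(hs,(0,150,140),(8,255,255))|cv2.inRange(hs,(174,150,140),(180,255,255));r[:187]=0;r[205:]=0;r[:,:355]=0;r[:,378:]=0
m=cv2.moments(r,True);print('boss',m['m10']/m['m00'],m['m01']/m['m00'])
print(' '.join('%02x%02x%02x'%tuple(t[168,u][::-1]) for u in range(370,386)))
bot.hand_in();print('handed in')
```

```text
0.159 [366.77400379 193.57720146]
0.164 [366.98320642 192.90900105]
0.177 [367.53607415 191.14319109]
boss 366.3777777777778 194.14444444444445
c03e3c ad6d6a b3a6a2 bcb7b5 a5a29f 716f6f 3d3836 715a36 c49e55 ebc167 f0cc6b efcb6c e0b561 9e7f48 514229 272828
the job is handed in; nothing more can be done
handed in
```

The job is handed in. The crank is on the square, let go, and the carriage is home against the stop pad.

- **Fitting:** I took the larger steel crank from the mat by its red boss and rested the socket on the pilot. About 11° of clockwise turn under a light press dropped it on. It seated at the expected height with a +10.6 N contact.
- **Winding:** I wound clockwise by the handle for about 2.3 turns, with a steady drag of about 2.3 N. At the end it rose to 6.7 N with little further motion, which is roughly 50 N on the pad. I stopped there, eased off, opened the jaws part way and lifted clear.
- **Last checks:** The last force reading was about 1.4 N sideways, close to the sensor's own wander, with the arm well clear of the unit. In the final top view the brass nose meets the black pad with no visible gap. The boss is within about 0.7 px of where a fully seated crank should be. The final time was about 32 s.
- **What did not check out cleanly:**
  - The side camera was blocked by the arm in the last picture, so that view confirmed nothing.
  - Early in the winding I measured a 3 N downward pull, so I may have been lifting the crank slightly. I lowered the hand 1 mm, and every later reading showed it pressing down.
  - The second last push raised the handle force very little (5.1 to 5.2 N), so I made one more small push. That gave the clear rise to 6.7 N.

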